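# Hang the round dipping basket on the spring hook and tug to check it

## Robot

A 7-joint arm with a two-finger parallel gripper is mounted at the origin on a cart in front of the work surface, level with it; the furniture and walls round the work are solid. World frame = base frame: x ahead of the robot, y to its left, z up, the work surface at z = 0. Lengths are in m, angles in rad, forces in N, time in s.
With the tool pointing down it reaches from about 0.425 to 0.925 m from the base axis. Payload 6.8 kg.
Tool frame: the origin (TCP) lies on the mounting face of the last link; the fingertips stand 173 mm ahead of it and the grasp point (between the pads) lies 155 mm ahead of it; z points along the fingers, y is the line along which they close (so a half turn about z gives the same grasp; the last joint's range is limited). The gripper opens to 85 mm and grips with 20 to 120 N. Pads are 22 mm wide; open, the fingers measure 114 mm over their backs; the gripper's body (76 mm by 85 mm) begins 54 mm behind the grasp point. The pads swing forward as they close: fully open they stand 13 mm farther back than shut.
Start: joints at [1.022, 0.477, 0.022, 1.555, -0.011, 1.109, -0.083], TCP at [0.288, -0.61, 0.405] pointing down, gripper open.
Joint ranges: [-2.96, 2.96], [-0.34, 2.1], [-1.41, 1.46], [0.24, 2.44], [-1.37, 4.51], [0.17, 1.92], [-2.96, 2.96]. Speed limits (rad/s): [2.39, 2.39, 3.14, 3.14, 3.14, 3.14, 3.14].

## Interface

Orientations are given as a unit quaternion [w, x, y, z].
In Python, from station import bot gives the robot as it stands. The module is installed in compiled form; this text tells all that it offers.
- The arm moves only by the shell command python3 -m pendant 'ROWS' [FORCE]. ROWS is JSON, a list of rows, each a list of 5 numbers: the finger opening in m, from 0 to 0.0854, then the shift along the tool's x, y, z in m, then the turn about the tool's z in degrees. In form: [[jaw, x, y, z, yaw], ...]. A call has 1 to 12 rows; each row shifts and turns the commanded pose from where the row before left it, along the tool's axes as they then stand; what a row does not reach is not made up. A row lasts 1/12 s, in which the tool goes at most 41.7 mm and 7.16 degrees, less where a joint would pass 70% of its speed; a pose out of reach is approached as far as the arm can. A call with a gripper value outside its range is refused whole. The fingers move at their own pace and stop on an object; FORCE is the grip in N (left out, the last holds). Time passes only in rows, so rows that do not move let the fingers close. It gives the time, the measured TCP pose, the force, the opening and the grip force at its end, in the units of the state.
- bot.get_obs(): the state, without advancing time (a new reading comes with each control period).
- bot.read_camera(name): name is "scene" or "top" or "wrist"; returns (picture, depth): 420x560x3 uint8, blue, green, red; 420x560 float32, m along the optical axis (not along the pixel's ray), 0 where there is no reading.
- bot.camera_model(name): a dict with "intrinsics" (3x3 intrinsics, pixels), "dist_coeffs" ([k1, k2, p1, p2, k3] as OpenCV has them; the pictures are not rectified), "R" (3x3) and "t" (3): a world point X has camera coordinates R X + t. Camera axes: x right, y down, z forward; pixel columns grow to the right and rows downward; lengths in m; the calibration is good to about 2 mm. A picture is of the moment at which its call begins: read the wrist's pose just before it. camera_model takes no time and is no camera call; for the wrist camera it gives the pose at the moment of the call.
- bot.hand_in(): hands the job in; it is judged then, once.
Trained networks look in the newest picture that a camera, given by its name, has taken for a name from the list of things; names that differ only in an ending like _2 or _b are one class to them, and where a whole thing is asked for, a point or a joint stands for the part that bears it (a point fixed in the world has none). Each returns a list of dicts, best first, with "score" (0 to 1); they miss things now and then, are a little off and sometimes report something else, mostly with a low value. They report only what shows in the picture. A call takes as long as a camera call. They do not tell look-alikes from the thing itself.
- bot.boxes_of(name, camera): "at" ([column, row] in pixels, amid what is visible of it).
- bot.trace(name, camera): "mask" (420x560 bool, what is visible of it) and "at" ([column, row] in pixels, amid what is visible of it).
- bot.pinpoint(name, camera): "at" ([column, row] in pixels: a listed point, or the origin of a listed thing).
The state is a dict: "t": time; "q": joint angles; "joint_vel": joint speeds; "joint_torque": joint torques, N m; "eef_pos": TCP position; "tool_rot": TCP orientation; "contact_force": force on the tool from outside, world axes, zero at the start; "torque": the same for the moment, N m; "gripper_width": opening from 0.0 (shut) to 1.0 (fully open); "grasp_force": force on a finger pad.
Only numpy, scipy, OpenCV 4.12 (cv2) and the standard library are available. Lean on these libraries where they do the work, as an engineer would, in place of code of your own. Each camera call takes 0.05 s, during which the arm holds its last target. There are 200 camera calls.

## Task

Hang the round dipping basket by its wire bail on the hook of the spring-arm stand. Before you let go, tug it down gently, about 15 mm against the arm's spring, to confirm that it is held; then leave it hanging there at rest. Leave the square basket standing where it is.

Things in the scene. Friction and masses are not known exactly. Their poses are not given: they have to be found in the camera images.
- round_basket: the basket to hang: small round metal dipping basket, 68 mm across, 36 mm high to its rim, about 0.16 kg, stands upright on the worktop. A wire bail in its y-z plane, legs at y = -34 and +34 mm, slopes from z = 65 mm to an apex on the axis; a stem with a black grip stands on the apex, 154 mm high in all. Origin: centre of the underside; z up
- round_grip (a point): centre of the round basket's grip: upright black square bar, 18 x 18 mm, 34 mm tall (z = 120 to 154 mm), this point 137 mm above the basket's underside, to be pinched from above on either pair of faces (they look along x and y of the basket); below it an 8 mm stem, 19 mm long, down to the bail
- round_bail (a point): underside of the round basket's bail (6 mm wire) at its apex, 95 mm above the basket's underside, 42 mm below the grip's centre; this rests on the hook. The gap from here down to the basket's rim is 59 mm high and open along the basket's x both ways. Axes as the basket's
- square_basket: bystander: a square metal dipping basket, 62 x 62 mm, with the same heights (154 mm to the top of its grip), bail and black grip; stays standing on the worktop. Origin: centre of the underside
- hook_seat (a point): top of the hook bar's lowest part, where the bail shall rest, 158 mm above the worktop. The hook is an 8 mm round bar in the x-z plane of this frame, z up, its open end pointing along -x (roughly to the robot): level from x = -10 to +10 mm, rising behind to 18 mm above the seat at x = +35 mm, then level to the post (30 mm collar, top 192 mm above the worktop) at x = +85 mm
- hook_tip (a point): top of the hook's upturned open end, 33 mm in front (-x) of the seat and 23 mm above it. The basket must come in over it from the -x side: the bar passes below the bail's apex and above the rim, the bail's plane across the bar (basket x along the hook's x, either way round, 25 degrees out is no harm)
- hook_arm (a joint): how far the sprung hook arm is drawn down its post, m: 0 at rest, grows downward, hard stop at 0.03. Spring 600 N/m (6 N for 10 mm; starts to give at about 0.3 N); the hanging basket alone draws it down 2 to 4 mm
There are look-alikes about, which are no part of the job. What is shaped like the round_basket but blue, green or turquoise is not meant.

How it is judged:
On the way, in this order (a step that is already met when the one before it is completed fails the run):
1. the round basket, still held by the fingers, bears on the hook by its bail, clear of the worktop (contact force between round_basket and hook_arm above 0.3 N and distance between round_bail and hook_seat below 0.03 m and height (world z) of round_basket above 0.015 m and contact force between the fingers and round_basket above 0.5 N), for 0.06 s.
2. the fingers tug the hung basket down so that the arm gives at least 8 mm (value of joint hook_arm above 0.008 m and contact force between round_basket and hook_arm above 2 N and distance between round_bail and hook_seat below 0.03 m and contact force between the fingers and round_basket above 0.5 N), for 0.1 s.
At the end, for the whole second after the job is handed in: The round basket hangs on the hook by its bail (apex within 30 mm of the seat, bearing on the hook), clear of the worktop, within 20 degrees of upright, at rest, the arm drawn down by less than 8 mm; the square basket stands upright within 30 mm of where it was (distance between round_bail and hook_seat below 0.03 m and contact force between round_basket and hook_arm above 0.3 N and height (world z) of round_basket above 0.015 m and angle between round_basket's own z axis and vertical below 0.35 rad and value of joint hook_arm below 0.008 m and linear speed of round_basket below 0.05 m/s and distance of square_basket from where it was at the start of the episode below 0.03 m and angle between square_basket's own z axis and vertical below 0.2 rad); the robot touches nothing.
It fails at once if the arm is drawn down more than 25 mm (the tug is not gentle) (value of joint hook_arm above 0.025 m).
It fails at once if the square basket is moved more than 30 mm (distance of square_basket from where it was at the start of the episode above 0.03 m).
It also fails if it takes over 45 s, if anything falls off the work surface, if the arm or the gripper's body presses on something with over 40 N, if the wrist force passes 120 N, or if a joint passes its speed limit or range.

## Working session

There is one attempt and no reset: what is moved stays moved. The work goes in short steps, Python scripts to look and compute and a shell command to move; the robot and the scene stay as the last step left them, time stands still between calls to the robot, and variables do not carry over. Pictures are saved under pics/ and viewed, at most 10 in all, crops included, and the job is handed in when it is done.

```bash
mkdir -p pics; cat > h.py <<'E'
import numpy as np, cv2
from station import bot
from scipy.spatial.transform import Rotation as Ro
def ray(cam,px):
    m=bot.camera_model(cam);K=np.array(m["intrinsics"]);R=np.array(m["R"]);t=np.array(m["t"])
    p=cv2.undistortPoints(np.array([[px]],float),K,np.array(m["dist_coeffs"]))[0,0]
    return -R.T@t, R.T@np.array([p[0],p[1],1])
def atz(cam,px,z):
    o,d=ray(cam,px); return o+d*(z-o[2])/d[2]
def atd(cam,px,depth):
    o,d=ray(cam,px); return o+d*depth
def tool():
    s=bot.get_obs(); w,x,y,z=s["tool_rot"]; return np.array(s["eef_pos"]),Ro.from_quat([x,y,z,w]).as_matrix()
E
python3 - <<'E'
from h import *
ims={}
for c in("scene","top"):
    im,d=bot.read_camera(c); cv2.imwrite(f"pics/{c}0.png",im)
    for n,z in(("round_grip",.137),("round_bail",.095),("round_basket",0),("square_basket",0),("hook_seat",.158),("hook_tip",.181)):
        for r in bot.pinpoint(n,c)[:3]:
            print(c,n,round(r["score"],2),np.round(r["at"]),atz(c,r["at"],z).round(3))
p,R=tool();print(p,R.round(3),bot.get_obs()["t"])
E
```

```text
scene round_grip 0.87 [193. 203.] [ 0.719 -0.089  0.137]
scene round_grip 0.83 [324. 212.] [ 0.469 -0.211  0.137]
scene round_grip 0.76 [375. 243.] [ 0.339 -0.179  0.137]
scene round_bail 0.9 [197. 221.] [ 0.71  -0.085  0.095]
scene round_bail 0.82 [376. 256.] [ 0.337 -0.19   0.095]
scene round_bail 0.76 [328. 231.] [ 0.456 -0.209  0.095]
scene round_basket 0.87 [200. 250.] [ 0.721 -0.093  0.   ]
scene round_basket 0.8 [368. 292.] [ 0.338 -0.183  0.   ]
scene round_basket 0.68 [287. 289.] [ 0.487 -0.099  0.   ]
scene square_basket 0.69 [371. 240.] [ 0.404 -0.341  0.   ]
scene hook_seat 0.96 [235. 259.] [0.521 0.02  0.158]
scene hook_tip 0.6 [252. 261.] [0.478 0.027 0.181]
top round_grip 0.94 [289. 238.] [ 0.449 -0.202  0.137]
top round_grip 0.68 [273. 286.] [ 0.338 -0.169  0.137]
top round_grip 0.68 [239. 222.] [ 0.481 -0.087  0.137]
top round_bail 0.98 [286. 237.] [ 0.453 -0.197  0.095]
top round_bail 0.87 [277. 288.] [ 0.333 -0.177  0.095]
top round_bail 0.86 [241. 227.] [ 0.475 -0.089  0.095]
top round_basket 0.97 [288. 239.] [ 0.457 -0.206  0.   ]
top round_basket 0.92 [273. 284.] [ 0.338 -0.169  0.   ]
top round_basket 0.77 [241. 231.] [ 0.475 -0.082  0.   ]
top square_basket 0.7 [340. 262.] [ 0.4   -0.345  0.   ]
top hook_seat 0.59 [186. 203.] [0.52  0.033 0.158]
top hook_tip 0.58 [182. 219.] [0.48  0.035 0.181]
[ 0.28798079 -0.61049632  0.40473658] [[ 0.904  0.427  0.   ]
 [ 0.427 -0.904 -0.   ]
 [ 0.     0.    -1.   ]] 0.7
```

View pics/scene0.png

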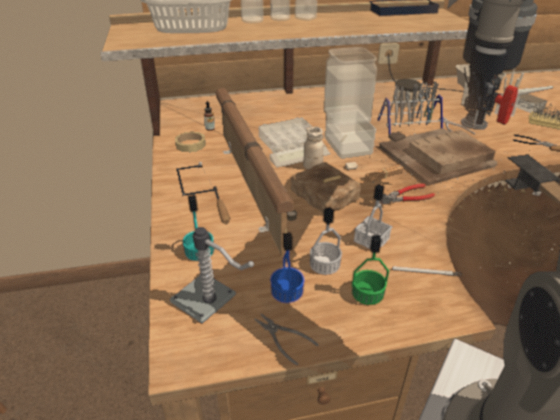

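View pics/top0.png

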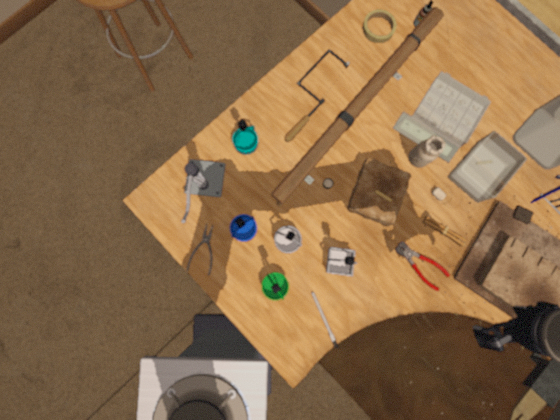

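The scene shows the bare-metal round basket at top px (288,238), the square basket at (340,262) and the blue look-alike at (243,228). The hook is at about (186,203), opening towards the robot. I'll move over the round basket and look with the wrist camera.

```bash
python3 -m pendant '[[0.085,0.027,-0.026,-0.003,0],[0.085,0.027,-0.026,-0.003,0],[0.085,0.027,-0.026,-0.003,0],[0.085,0.027,-0.026,-0.003,0],[0.085,0.027,-0.026,-0.003,0],[0.085,0.027,-0.026,-0.003,0],[0.085,0.027,-0.026,-0.003,0],[0.085,0.027,-0.026,-0.003,0],[0.085,0.027,-0.026,-0.003,0],[0.085,0,0,0,0]]'
cat > look.py <<'E'
from h import *
import sys
im,d=bot.read_camera("wrist"); cv2.imwrite(f"pics/{sys.argv[1]}.png",im)
p,R=tool();print(p.round(4),R.round(3).tolist(),bot.get_obs()["t"])
m=bot.camera_model("wrist");print("cam",-np.array(m["R"]).T@m["t"],np.array(m["R"])[2])
for n,z in(("round_grip",.137),("round_bail",.095),("round_basket",0),("square_basket",0),("hook_seat",.158),("hook_tip",.181)):
    for r in bot.pinpoint(n,"wrist")[:3]:
        print(n,round(r["score"],2),np.round(r["at"]),atz("wrist",r["at"],z).round(3))
E
python3 look.py w1
```

```text
t: 1.53
eef_pos: [0.4112, -0.2881, 0.4327]
tool_rot: [-0.001, 0.975, 0.224, 0.002]
contact_force: [0.3, -0.3, 0.8]
gripper_width: 0.994
grasp_force: 0.0
[ 0.4098 -0.2914  0.4325] [[0.901, 0.433, 0.002], [0.433, -0.901, 0.0], [0.002, 0.001, -1.0]] 1.5833
cam [ 0.48573988 -0.25440738  0.40162497] [-0.29383426 -0.14190826 -0.94526371]
round_grip 0.9 [114. 218.] [ 0.338 -0.176  0.137]
round_grip 0.66 [203. 104.] [ 0.453 -0.21   0.137]
round_bail 0.97 [215. 106.] [ 0.45  -0.214  0.095]
round_bail 0.92 [97. 10.] [ 0.48  -0.099  0.095]
round_bail 0.75 [137. 206.] [ 0.335 -0.181  0.095]
round_basket 0.87 [170. 184.] [ 0.333 -0.185  0.   ]
round_basket 0.7 [233. 103.] [ 0.45  -0.218  0.   ]
round_basket 0.57 [142.  31.] [ 0.478 -0.101  0.   ]
square_basket 0.64 [318. 193.] [ 0.398 -0.349  0.   ]
```

View pics/w1.png

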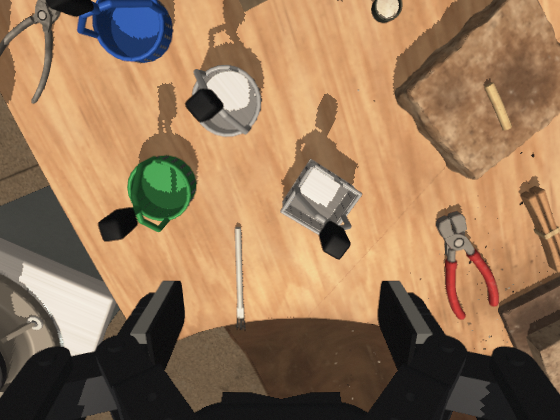

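The wrist picture shows the round metal basket at (228,100) with its grip at (205,104). Its bail runs from about (199,73) to (249,131). The square basket is at (320,198).

```bash
python3 - <<'E'
from h import *
im,d=bot.read_camera("wrist")
c=im[50:150,160:280]; cv2.imwrite("pics/w1c.png",cv2.resize(c,None,fx=6,fy=6,interpolation=cv2.INTER_CUBIC)[:600])
g=cv2.cvtColor(im,cv2.COLOR_BGR2GRAY)
m=(g<50).astype(np.uint8); n,l,s,ce=cv2.connectedComponentsWithStats(m)
k=l[104,205];print(s[k],ce[k])
ys,xs=np.where(l==k)
P=np.array([atd("wrist",(x,y),d[y,x]) for x,y in zip(xs,ys) if d[y,x]>0])
top=P[P[:,2]>np.percentile(P[:,2],95)-.005]
print(P.min(0),P.max(0),len(top),top.mean(0))
T=P[(P[:,2]>.149)&(P[:,2]<.159)]
print(len(T),T.mean(0),cv2.minAreaRect((T[:,:2]*1000).astype(np.float32)))
# bail: points 0.062..0.11 near basket
ys,xs=np.mgrid[50:150,160:280];Q=np.array([atd("wrist",(x,y),d[y,x]) for x,y in zip(xs.ravel(),ys.ravel()) if d[y,x]>0])
for a,b in((.03,.04),(.045,.065),(.065,.1)):
    B=Q[(Q[:,2]>a)&(Q[:,2]<b)&(np.hypot(Q[:,0]-.452,Q[:,1]+.208)<.06)]
    print(a,len(B),B.mean(0),cv2.fitEllipse((B[:,:2]*1000).astype(np.float32)), np.degrees(np.arctan2(*np.linalg.svd((B-B.mean(0))[:,:2])[2][0][::-1])))
E
```

```text
[174  78  39  34 864] [192.98263889  94.01388889]
[ 0.44509142 -0.21519572  0.09555023] [ 0.46601062 -0.19213032  0.15580449] 663 [ 0.45592551 -0.20502466  0.15327072]
669 [ 0.45596188 -0.20505259  0.15323508] ((455.65765380859375, -204.68536376953125), (17.551891326904297, 17.538753509521484), 64.17603302001953)Traceback (most recent call last):
  File "<stdin>", line 14, in <module>
  File "h.py", line 11, in atd
    o,d=ray(cam,px); return o+d*depth
        ~~~^^^^^^^^
  File "h.py", line 5, in ray
    m=bot.camera_model(cam);K=np.array(m["intrinsics"]);R=np.array(m["R"]);t=np.array(m["t"])
ValueError: time passes only in moves, steps and waits
```

View pics/w1c.png

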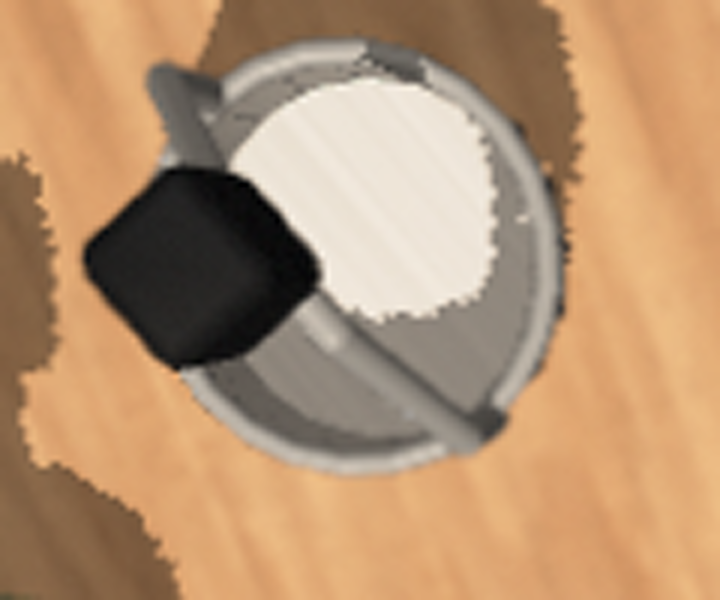

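The grip top measures 17.5 mm square at z 0.153, as specified, with its centre at (0.456,-0.205). The bail lies along 64° in the world frame. I'll move above it and turn so the fingers close along the bail's plane.

```bash
python3 -m pendant '[[0.06,0.0262,-0.0192,0,0],[0.06,0.0262,-0.0192,0,0],[0.06,0.0262,-0.0192,0,0],[0.06,0,0,0,6.5],[0.06,0,0,0,6.5],[0.06,0,0,0,6.5],[0.06,0,0,0,6.5],[0.06,0,0,0,6.5],[0.06,0,0,0,6.5],[0.06,0,0,0,6.5],[0.06,0,0,0,6.5],[0.06,0,0,0,0]]' 20; python3 - <<'E'
from h import *
p,R=tool();print(p,R.round(3).tolist(),bot.get_obs()["q"])
print("d tool",R.T@(np.array([.456,-.205,.291])-p),"yaw of tool y",np.degrees(np.arctan2(R[1,1],R[0,1])))
E
```

```text
t: 2.93
eef_pos: [0.4543, -0.2103, 0.4316]
tool_rot: [0.0, 0.972, -0.234, -0.0]
contact_force: [0.8, 0.5, -0.0]
gripper_width: 0.703
grasp_force: 0.0
[ 0.45428629 -0.21027615  0.43155944] [[0.891, -0.455, -0.0], [-0.455, -0.891, -0.0], [-0.0, 0.0, -1.0]] [ 0.4068299   0.16741226 -0.11021431  1.92633356  0.02125545  1.04920544
 -1.75543089]
d tool [-0.00083945 -0.00549849  0.14055885] yaw of tool y -117.05403763606074
```

```bash
python3 -m pendant '[[0.06,-0.0008,-0.0055,0.02,-1],[0.06,0,0,0.03,0],[0.06,0,0,0.03,0],[0.06,0,0,0.03,0],[0.06,0,0,0.02,0],[0.06,0,0,0.0105,0],[0.06,0,0,0,0],[0.06,0,0,0,0]]'; python3 -m pendant '[[0.0,0,0,0,0],[0.0,0,0,0,0],[0.0,0,0,0,0],[0.0,0,0,0,0],[0.0,0,0,0,0],[0.0,0,0,0,0]]' 40;
```

```text
t: 3.6
eef_pos: [0.4564, -0.2047, 0.2915]
tool_rot: [-0.0, 0.975, -0.222, -0.0]
contact_force: [0.2, 0.4, 0.3]
gripper_width: 0.703
grasp_force: 0.0
t: 4.1
eef_pos: [0.4567, -0.2046, 0.2923]
tool_rot: [0.0, 0.975, -0.223, 0.001]
contact_force: [-2.4, 0.2, 7.1]
gripper_width: 0.205
grasp_force: 40.1
```

Gripped (17.5 mm opening). Lifting above the look-alike's 154 mm.

```bash
python3 -m pendant '[[0,0,0,-0.01,0],[0,0,0,-0.025,0],[0,0,0,-0.03,0],[0,0,0,-0.03,0],[0,0,0,-0.03,0],[0,0,0,-0.03,0],[0,0,0,-0.025,0],[0,0,0,-0.01,0],[0,0,0,0,0]]'; python3 look.py w2
```

```text
t: 4.85
eef_pos: [0.4565, -0.2043, 0.4838]
tool_rot: [0.0, 0.975, -0.223, 0.002]
contact_force: [-0.1, -0.1, -1.9]
gripper_width: 0.207
grasp_force: 39.4
[ 0.456  -0.2042  0.4815] [[0.901, -0.434, 0.001], [-0.434, -0.901, -0.0], [0.001, -0.0, -1.0]] 4.9
cam [ 0.53193377 -0.2407819   0.45063181] [-0.29433805  0.14226552 -0.94505324]
round_grip 0.96 [281. 307.] [ 0.337 -0.148  0.137]
round_grip 0.55 [163. 212.] [ 0.482 -0.092  0.137]
round_bail 0.66 [175. 201.] [ 0.48  -0.09   0.095]
round_bail 0.57 [278. 263.] [ 0.366 -0.157  0.095]
round_bail 0.56 [300. 276.] [ 0.34  -0.173  0.095]
round_basket 0.86 [93.  6.] [ 0.713 -0.085  0.   ]
round_basket 0.75 [285. 207.] [ 0.393 -0.18   0.   ]
round_basket 0.7 [197. 180.] [ 0.478 -0.092  0.   ]
square_basket 0.79 [394. 154.] [ 0.398 -0.339  0.   ]
hook_seat 0.77 [ 36. 249.] [0.506 0.028 0.158]
hook_tip 0.95 [ 40. 289.] [0.476 0.03  0.181]
```

View pics/w2.png

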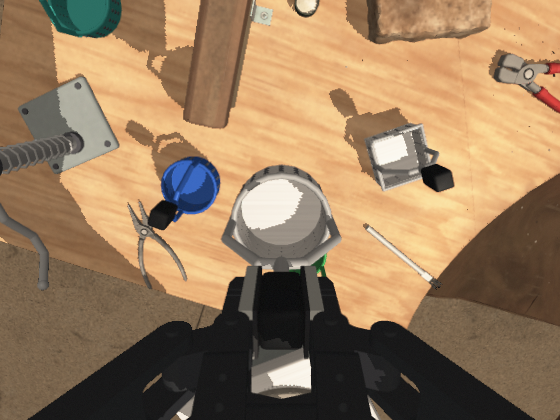

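The basket is held upright in the fingers with its bail along the closing line. The hook shows at the left edge, its tip near (42,287) and its bar rising towards the post at (0,160). I'll measure the hook bar from the depth picture.

```bash
cat > hk.py <<'E'
from h import *
for cam in("wrist","top","scene"):
    im,d=bot.read_camera(cam)
    m=bot.camera_model(cam);K=np.array(m["intrinsics"]);R=np.array(m["R"]);t=np.array(m["t"])
    ys,xs=np.mgrid[0:420,0:560];px=np.stack([xs,ys],-1).reshape(-1,1,2).astype(float)
    u=cv2.undistortPoints(px,K,np.array(m["dist_coeffs"]))[:,0];z=d.ravel()
    W=(np.c_[u,np.ones(len(u))]*z[:,None]-t)@R; ok=z>0
    B=W[ok&(W[:,0]>.42)&(W[:,0]<.66)&(W[:,1]>-.03)&(W[:,1]<.1)&(W[:,2]>.135)&(W[:,2]<.26)]
    print(cam,len(B))
    for x in np.arange(.46,.64,.008):
        S=B[abs(B[:,0]-x)<.004]
        if len(S): print(round(x,3),len(S),S.mean(0).round(4),"y",S[:,1].min().round(3),S[:,1].max().round(3),"zmax",S[:,2].max().round(3))
E
python3 hk.py
```

```text
wrist 1016
0.476 62 [0.4775 0.03   0.1787] y 0.027 0.036 zmax 0.182
0.484 114 [0.4839 0.0297 0.1749] y 0.026 0.034 zmax 0.181
0.492 107 [0.492 0.029 0.167] y 0.026 0.034 zmax 0.174
0.5 94 [0.4998 0.0286 0.1596] y 0.026 0.034 zmax 0.165
0.508 82 [0.508  0.0281 0.1566] y 0.024 0.033 zmax 0.159
0.516 84 [0.5159 0.027  0.1562] y 0.024 0.031 zmax 0.159
0.524 86 [0.524  0.0264 0.1584] y 0.023 0.031 zmax 0.163
0.532 89 [0.532  0.0256 0.1639] y 0.023 0.03 zmax 0.17
0.54 106 [0.5401 0.025  0.1699] y 0.022 0.03 zmax 0.175
0.548 48 [0.5471 0.0234 0.1724] y 0.022 0.026 zmax 0.176
0.556 3 [0.5527 0.0225 0.1707] y 0.022 0.023 zmax 0.171
0.58 1 [0.5834 0.0219 0.1404] y 0.022 0.022 zmax 0.14
0.588 80 [0.5882 0.018  0.141 ] y 0.011 0.026 zmax 0.145
0.596 57 [0.5952 0.0123 0.1417] y 0.009 0.016 zmax 0.145
0.604 3 [0.6013 0.0153 0.1361] y 0.015 0.016 zmax 0.137
top 344
0.476 12 [0.4759 0.0312 0.1792] y 0.028 0.034 zmax 0.181
0.484 14 [0.4833 0.0307 0.1748] y 0.028 0.035 zmax 0.181
0.492 13 [0.4918 0.0295 0.1668] y 0.026 0.033 zmax 0.171
0.5 11 [0.5008 0.0288 0.1583] y 0.026 0.032 zmax 0.162
0.508 12 [0
[... 1050 characters left out ...]
0.026 0.032 zmax 0.161
0.516 21 [0.5154 0.0294 0.1573] y 0.025 0.033 zmax 0.16
0.524 22 [0.5241 0.028  0.1594] y 0.024 0.031 zmax 0.164
0.532 28 [0.5317 0.0276 0.1647] y 0.022 0.031 zmax 0.171
0.54 25 [0.5399 0.0271 0.1707] y 0.023 0.031 zmax 0.175
0.548 17 [0.5472 0.0262 0.1747] y 0.022 0.03 zmax 0.177
0.556 19 [0.5559 0.0257 0.1742] y 0.023 0.029 zmax 0.177
0.564 18 [0.5639 0.0251 0.1748] y 0.021 0.028 zmax 0.179
0.572 18 [0.5725 0.0246 0.1747] y 0.02 0.028 zmax 0.177
0.58 71 [0.5821 0.0235 0.1711] y 0.014 0.031 zmax 0.185
0.588 189 [0.5877 0.0261 0.1699] y 0.009 0.037 zmax 0.194
0.596 110 [0.5958 0.0294 0.1722] y 0.012 0.037 zmax 0.194
0.604 45 [0.603 0.028 0.178] y 0.016 0.035 zmax 0.193
```

Seat at about (0.511,0.028), post at x 0.596 (85 mm behind it, as given), and the hook's axis at -5°. I'll turn to that axis and go above and beside the hook at about (0.44,0.10), clear of its tip.

```bash
python3 -m pendant '[[0,0,0,-0.008,-6.9],[0,0,0,-0.008,-6.9],[0,0,0,-0.007,-6.9],[0,-0.003,-0.02,0,0],[0,-0.005,-0.035,0,0],[0,-0.005,-0.035,0,0],[0,-0.005,-0.035,0,0],[0,-0.005,-0.035,0,0],[0,-0.005,-0.035,0,0],[0,-0.005,-0.035,0,0],[0,-0.005,-0.035,0,0],[0,-0.004,-0.036,0,0]]'; python3 -m pendant '[[0,0,0,0,0],[0,0,0,0,0]]'; python3 - <<'E'
from h import *
p,R=tool();print(R.round(3).tolist())
for n,T in(("side",[.440,.10,.394]),("front",[.440,.034,.394]),("seat",[.511,.028,.394])):
    print(n,(R.T@(np.array(T)-p)).round(4))
E
```

```text
t: 6.35
eef_pos: [0.4402, 0.1007, 0.5042]
tool_rot: [0.0, 0.999, -0.044, 0.0]
contact_force: [1.4, -0.2, -2.0]
gripper_width: 0.207
grasp_force: 39.4
t: 6.52
eef_pos: [0.4405, 0.1014, 0.5042]
tool_rot: [-0.0, 0.999, -0.041, 0.0]
contact_force: [-0.3, -1.1, -2.8]
gripper_width: 0.199
grasp_force: 39.9
[[0.997, -0.083, 0.0], [-0.083, -0.997, 0.0], [0.0, -0.0, -1.0]]
side [-0.0004  0.0014  0.1102]
front [0.0051 0.0672 0.1102]
seat [0.0763 0.0673 0.1102]
```

```bash
python3 -m pendant '[[0,0,0,0.015,0],[0,0,0,0.025,0],[0,0,0,0.025,0],[0,0,0,0.025,0],[0,0,0,0.015,0],[0,0,0,0.005,0],[0,0,0,0,0],[0,0.001,0.015,0,0],[0,0.001,0.02,0,0],[0,0.001,0.02,0,0],[0,0.001,0.0125,0,0],[0,0,0,0,0]]'; python3 - <<'E'
from h import *
im,d=bot.read_camera("scene")
cv2.imwrite("pics/s3.png",cv2.resize(im[170:330,140:340],None,fx=4,fy=3.75,interpolation=cv2.INTER_CUBIC)[:600,:800])
p,R=tool();print(p)
for n in("round_bail","round_grip","hook_seat","hook_tip"):
    for r in bot.pinpoint(n,"scene")[:5]:
        c,rw=np.round(r["at"]).astype(int); print(n,round(r["score"],2),c,rw,atd("scene",r["at"],np.median(d[rw-1:rw+2,c-1:c+2])).round(3))
E
```

```text
t: 7.52
eef_pos: [0.4394, 0.0285, 0.3955]
tool_rot: [0.001, 0.999, -0.047, 0.001]
contact_force: [-1.5, -0.7, -1.7]
gripper_width: 0.205
grasp_force: 39.9
[0.4393901  0.03017727 0.39546517]
round_bail 0.89 195 218 [ 0.715 -0.085  0.101]
round_bail 0.79 273 263 [ 0.555 -0.147  0.002]
round_bail 0.6 286 258 [ 0.495 -0.106  0.076]
round_bail 0.56 377 259 [ 0.33  -0.179  0.1  ]
round_grip 0.97 285 237 [ 0.481 -0.082  0.155]
round_grip 0.7 376 244 [ 0.333 -0.167  0.145]
round_grip 0.66 269 239 [0.428 0.047 0.266]
round_grip 0.65 196 203 [ 0.709 -0.087  0.143]
hook_seat 0.57 235 264 [0.513 0.03  0.158]
hook_tip 0.89 248 262 [ 0.604 -0.119  0.002]
```

View pics/s3.png

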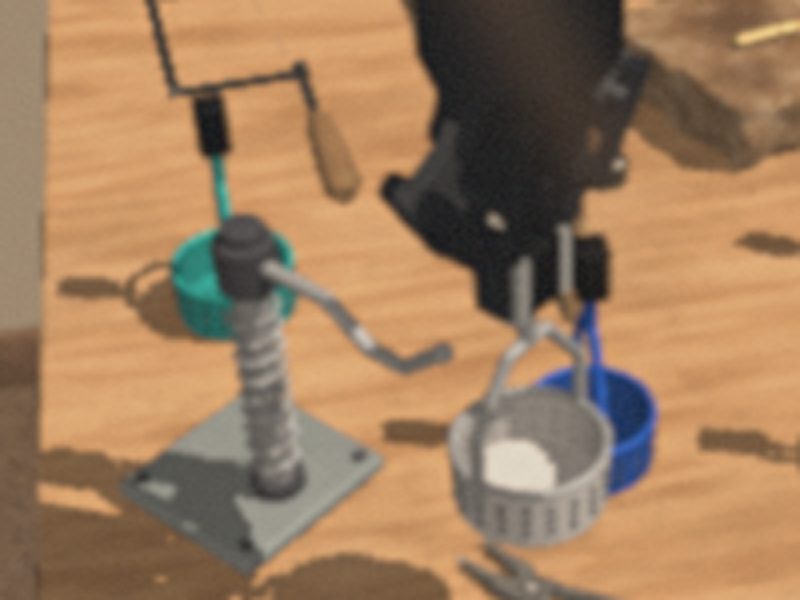

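The basket hangs from the fingers in front of the hook: its apex is at crop (545,330), above the hook tip at (445,352), and its rim is below the tip. I'll check the rim height by depth before sliding in.

```bash
python3 - <<'E'
from h import *
for cam in("scene","top","wrist"):
    im,d=bot.read_camera(cam)
    m=bot.camera_model(cam);K=np.array(m["intrinsics"]);R=np.array(m["R"]);t=np.array(m["t"])
    ys,xs=np.mgrid[0:420,0:560];px=np.stack([xs,ys],-1).reshape(-1,1,2).astype(float)
    u=cv2.undistortPoints(px,K,np.array(m["dist_coeffs"]))[:,0];z=d.ravel()
    W=(np.c_[u,np.ones(len(u))]*z[:,None]-t)@R; r=np.hypot(W[:,0]-.44,W[:,1]-.03)
    B=W[(z>0)&(r<.05)&(W[:,2]>.08)&(W[:,2]<.25)]
    print(cam,len(B)); 
    if len(B): print(np.histogram(B[:,2],np.arange(.08,.25,.006)))
    rim=B[(B[:,2]>.125)&(B[:,2]<.15)]
    if len(rim): print(rim.min(0),rim.max(0))
p,R=tool();print(p,R.T@(np.array([.511,.0275,p[2]])-p))
E
```

```text
scene 1962
(array([  0,   0,   0,   1, 343, 181, 169, 156, 168, 197, 162,  16,  21,
        20,  29,  33,  46,  26,  25,  27,  45,  11,   4,   5,  44,  66,
        78,  69]), array([0.08 , 0.086, 0.092, 0.098, 0.104, 0.11 , 0.116, 0.122, 0.128,
       0.134, 0.14 , 0.146, 0.152, 0.158, 0.164, 0.17 , 0.176, 0.182,
       0.188, 0.194, 0.2  , 0.206, 0.212, 0.218, 0.224, 0.23 , 0.236,
       0.242, 0.248]))
[ 0.40158614 -0.00478255  0.12504461] [0.47148689 0.06905435 0.14996858]
top 403
(array([  0,   0,   0,   1, 144,  62,  19,  18,  14,  44,  59,   2,   2,
         2,   1,  11,  17,   0,   0,   0,   0,   0,   0,   0,   2,   3,
         1,   1]), array([0.08 , 0.086, 0.092, 0.098, 0.104, 0.11 , 0.116, 0.122, 0.128,
       0.134, 0.14 , 0.146, 0.152, 0.158, 0.164, 0.17 , 0.176, 0.182,
       0.188, 0.194, 0.2  , 0.206, 0.212, 0.218, 0.224, 0.23 , 0.236,
       0.242, 0.248]))
[ 0.40098581 -0.00208264  0.12503903] [0.46950344 0.0598602  0.14960619]
wrist 12615
(array([   0,    0,    0,    1, 4137,  405,  422,  442,  417,  944,  324,
         60,   70,   73,  112,  303,  399,  165,  176,  246,  418,   87,
         32,   12,  511,  757,  824,  954]), array([0.08 , 0.086, 0.092, 0.098, 0.104, 0.11 , 0.116, 0.122, 0.128,
       0.134, 0.14 , 0.146, 0.152, 0.158, 0.164, 0.17 , 0.176, 0.182,
       0.188, 0.194, 0.2  , 0.206, 0.212, 0.218, 0.224, 0.23 , 0.236,
       0.242, 0.248]))
[ 0.40592884 -0.00384405  0.1250236 ] [0.47213857 0.06894933 0.1499653 ]
[0.43896273 0.03234171 0.39434162] [ 7.21857860e-02 -1.42188116e-03  1.59084748e-05]
```

Rim ≈0.141 and apex ≈0.199, against a bar spanning 0.150–0.182. I'll lower 4 mm and slide in.

```bash
python3 -m pendant '[[0,0,-0.001,0.004,0],[0,0.01,0,0,0],[0,0.014,0,0,0],[0,0.014,0,0,0],[0,0.014,0,0,0],[0,0.013,0,0,0],[0,0.007,0,0,0],[0,0,0,0,0],[0,0,0,0,0],[0,0,0,0,0]]'; python3 -c "
from h import *
p,R=tool();print(p,R.T@(np.array([.511,.0275,.356])-p))"
```

```text
t: 8.75
eef_pos: [0.5102, 0.0264, 0.3899]
tool_rot: [0.0, 0.999, -0.044, -0.001]
contact_force: [-0.4, -0.0, -2.6]
gripper_width: 0.205
grasp_force: 39.9
[0.51018326 0.02642597 0.38989403] [ 0.00075476 -0.00114825  0.03389303]
```

```bash
python3 -m pendant '[[0,0.0005,-0.001,0.01,0],[0,0,0,0.012,0],[0,0,0,0.01,0],[0,0,0,0.004,0],[0,0,0,0.002,0],[0,0,0,0.002,0],[0,0,0,0,0],[0,0,0,0,0]]'
```

```text
t: 9.42
eef_pos: [0.5113, 0.0274, 0.3506]
tool_rot: [-0.0, 0.999, -0.044, 0.0]
contact_force: [-1.3, 0.6, 0.9]
gripper_width: 0.202
grasp_force: 40.3
```

The bail bears on the hook: the force changed by +3.5 N, so the arm is about 5 mm down. Now the gentle tug, to about 14 mm.

```bash
python3 -m pendant '[[0,0,0,0.003,0],[0,0,0,0.003,0],[0,0,0,0.003,0],[0,0,0,0,0],[0,0,0,0,0],[0,0,0,0,0]]'; python3 hk.py | grep -E "^0\.(508|516|548|564|572|476) |sc|to"
```

```text
t: 9.92
eef_pos: [0.5118, 0.0275, 0.3418]
tool_rot: [-0.0, 0.999, -0.044, 0.001]
contact_force: [-1.7, 0.6, 6.2]
gripper_width: 0.205
grasp_force: 41.1
0.508 4131 [0.5082 0.0334 0.2142] y -0.016 0.074 zmax 0.245
0.516 10986 [0.5175 0.0085 0.216 ] y -0.03 0.071 zmax 0.253
0.548 276 [0.5483 0.0266 0.1618] y 0.023 0.031 zmax 0.164
0.564 329 [0.564  0.0254 0.162 ] y 0.021 0.03 zmax 0.165
0.572 334 [0.572  0.0246 0.162 ] y 0.021 0.029 zmax 0.164
top 341
0.476 16 [0.4766 0.0312 0.1667] y 0.027 0.035 zmax 0.17
0.508 10 [0.5056 0.0019 0.1868] y -0.021 0.018 zmax 0.259
0.516 8 [ 0.5158 -0.0152  0.2495] y -0.021 -0.006 zmax 0.26
0.564 8 [0.5636 0.0242 0.1637] y 0.023 0.025 zmax 0.165
0.572 9 [0.5716 0.0235 0.1641] y 0.021 0.026 zmax 0.166
scene 2089
0.476 26 [0.4769 0.0324 0.1656] y 0.027 0.037 zmax 0.168
0.508 393 [0.5074 0.0396 0.2004] y -0.022 0.091 zmax 0.26
0.516 131 [0.5155 0.0432 0.2087] y 0.007 0.09 zmax 0.26
0.548 19 [0.548  0.026  0.1615] y 0.021 0.03 zmax 0.164
0.564 16 [0.5643 0.0252 0.1616] y 0.021 0.028 zmax 0.164
0.572 17 [0.5718 0.0245 0.1614] y 0.02 0.028 zmax 0.164
```

The hook arm is drawn down about 13 mm by depth (bar top 0.177 → 0.164), so the basket is held. I'll ease up to the resting level, release slowly and withdraw upward.

```bash
python3 -m pendant '[[0,0,0,-0.003,0],[0,0,0,-0.003,0],[0,0,0,-0.003,0],[0,0,0,-0.0015,0],[0,0,0,0,0],[0,0,0,0,0]]' 20;  python3 -m pendant '[[0.025,0,0,0,0],[0.03,0,0,0,0],[0.04,0,0,0,0],[0.05,0,0,0,0],[0.06,0,0,0,0],[0.06,0,0,0,0],[0.06,0,0,0,0]]'; python3 -m pendant '[[0.06,0,0,-0.01,0],[0.06,0,0,-0.02,0],[0.06,0,0,-0.03,0],[0.06,0,0,-0.03,0],[0.06,0,0,-0.03,0],[0.06,0,0,-0.02,0],[0.06,0,0,0,0],[0.06,0,0,0,0],[0.06,0,0,0,0],[0.06,0,0,0,0],[0.06,0,0,0,0],[0.06,0,0,0,0]]'; python3 - <<'E'
from h import *
im,d=bot.read_camera("scene")
cv2.imwrite("pics/s4.png",cv2.resize(im[170:330,140:340],None,fx=4,fy=3.75))
E
```

```text
t: 10.57
eef_pos: [0.5114, 0.0272, 0.3517]
tool_rot: [-0.0, 0.999, -0.044, 0.0]
contact_force: [0.6, 0.6, 0.3]
gripper_width: 0.204
grasp_force: 40.3
t: 11.15
eef_pos: [0.5113, 0.0273, 0.3517]
tool_rot: [0.0, 0.999, -0.044, -0.0]
contact_force: [0.6, 0.4, -0.2]
gripper_width: 0.703
grasp_force: 0.0
t: 12.15
eef_pos: [0.5112, 0.0272, 0.4908]
tool_rot: [0.0, 0.999, -0.044, -0.001]
contact_force: [0.4, -0.9, 0.7]
gripper_width: 0.706
grasp_force: 0.0
```

View pics/s4.png

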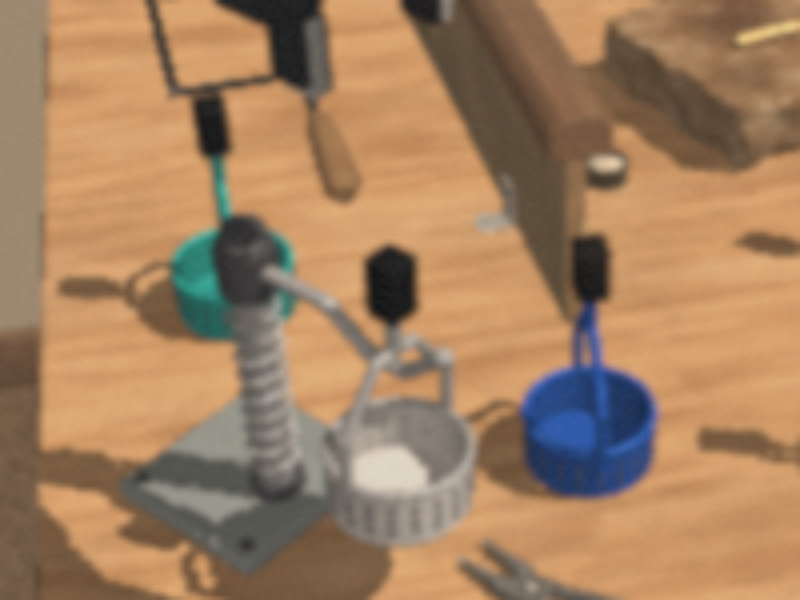

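The basket hangs upright on the hook, with its apex at crop (398,345) on the bar and the gripper clear above. I'll let it settle for a second and hand in.

```bash
python3 -m pendant '[[0.06,0,0,0,0],[0.06,0,0,0,0],[0.06,0,0,0,0],[0.06,0,0,0,0],[0.06,0,0,0,0],[0.06,0,0,0,0],[0.06,0,0,0,0],[0.06,0,0,0,0],[0.06,0,0,0,0],[0.06,0,0,0,0],[0.06,0,0,0,0],[0.06,0,0,0,0]]' >/dev/null; python3 -c "
from station import bot
print(bot.hand_in())"
```

```text
the job is handed in; nothing more can be done
None
```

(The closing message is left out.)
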